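Stack an empty preserve crate on the packed one

TASK

On the market table stand two black stack-nest crates of the same size, one packed with jam jars and one empty. Turn the empty crate end for end relative to the packed one, so that its lugs rest on the packed crate's rim, and set it down there, not dropped, so that it stands stacked, level and released. It must never sink into the packed crate onto the jars; do not shift the packed crate, and leave the small plain crate and the honey jar alone.

Things in the scene. Friction and masses are not known exactly. Their poses are not given: they have to be found in the camera images.
- packed_crate: Same shape and axes as empty_crate, 2.2 kg with six white-lidded jars (lids 66 mm above its underside). With the empty crate the same way round, lugs drop through notches: it nests onto the jars. Turned half round (empty +x end over packed -x end), lugs rest on solid rim: underside 92 mm above this underside, dipping 8 mm inside the rim, about 7 mm play each way.
- empty_crate: Black open crate, 216 (x) x 160 (y) x 100 mm, 0.2-0.34 kg; origin: centre of underside. Upright rim band 8 mm thick, 32 mm deep; pinch it from above mid long side (y = +-76 mm). End bands: +x two notches (y = +-45 mm), -x one (middle), each 42-46 mm wide, with a lug near the bottom below each (to x = +-113 mm, underside at z = 8 mm). Walls slope in to a 182 x 126 mm bottom.
- small_crate: Bystander: small plain black open crate without notches or lugs, 150 x 110 x 70 mm, origin at the centre of its underside. Not to be moved.
- honey_jar: Bystander: upright round honey jar with a yellow lid, 72 mm across, 95 mm tall, origin at the centre of its underside. Not to be moved.

How it is judged:
By the outcome, as a careful person would: the job done as asked, in the order asked, and still so for the second after the job is handed in, with the robot touching nothing.
It also fails if it takes over 42 s, if anything falls off the work surface, if the arm or the gripper's body presses on something with over 40 N, if the wrist force passes 120 N, or if a joint passes its speed limit or range.

ROBOT

A 6-joint arm with a two-finger parallel gripper is mounted at the origin on the work surface. World frame = base frame: x ahead of the robot, y to its left, z up, the work surface at z = 0. Lengths are in mm, angles in rad, forces in N, time in s.
With the tool pointing down it reaches from about 275 to 825 mm from the base axis. Payload 5.2 kg.
Tool frame: the origin (TCP) lies at the very end of the fingers, on their centre line; the grasp point (between the pads) lies 19 mm behind it; z points along the fingers, y is the line along which they close (so a half turn about z gives the same grasp; the last joint's range is limited). The gripper opens to 93 mm and grips with 3 to 60 N. Pads are 15 mm wide; open, the fingers measure 128 mm over their backs; the gripper's body (75 mm by 188 mm) begins 65 mm behind the grasp point.
Start: joints at [1.027, 0.259, 1.535, -0, 1.348, -0.203], TCP at [183.811, 518.381, 218.653] pointing down, gripper open.
Joint ranges: [-3.14, 3.14], [-0.91, 2.08], [0.19, 2.58], [-1.22, 4.36], [0.22, 2.71], [-3.12, 3.12]. Speed limits (rad/s): [2.57, 2.57, 3.14, 3.14, 3.14, 3.14].

INTERFACE

Orientations are given as [roll, pitch, yaw] about the fixed x, y, z axes, in that order (R = Rz(yaw) Ry(pitch) Rx(roll)).
In Python, from bench import robot gives the robot as it stands. The module is installed in compiled form; this text tells all that it offers. Calls block until the motion is done:
- robot.move_ptp(position, orientation): joint-space move of the TCP to a pose.
- robot.move_linear(position, ori=None, speed=150, f_stop=None): straight line of the TCP; ori=None keeps the orientation; speed is the mean speed in mm/s. With f_stop (N) it stops when the force on the tool has changed by that much, and returns True; else False.
- robot.move_j(angles): joint-space move.
- robot.move_gripper(opening): opening from 0.0 (shut) to 1.0 (fully open); the grip force is fixed at half the most; returns when the fingers have stopped.
- robot.sleep(seconds).
- robot.inverse_kinematics(position, orientation): joint angles nearest the present ones, or None.
- robot.get_image(name): name is "scene" or "side" or "wrist"; returns a dict with "img" (420x560x3 uint8, blue, green, red), "fovy" (degrees; the focal length in pixels is half the picture's height over the tangent of half this angle, whatever the lens; pixels are square), "cx", "cy" (the principal point, pixels), "eye" and "orientation" of the camera in the world. Camera axes: x right, y down, z forward; pixel columns grow to the right and rows downward; lengths in mm; the calibration is good to about 2 mm. A picture is of the moment at which its call begins. There is no depth.
A pose or a line that the arm cannot do raises robot.MotionError and nothing moves.
- robot.hand_in(): hands the job in; it is judged then, once.
Readings, each from a call of its own:
- robot.current_t(): time.
- robot.current_qpos(): joint angles.
- robot.current_joint_vel(): joint speeds.
- robot.current_joint_efforts(): joint torques, N m.
- robot.current_tcp_pos(): TCP position.
- robot.current_eef_rot(): TCP orientation.
- robot.current_contact_force(): force on the tool from outside, world axes, zero at the start.
- robot.current_ft_torque(): the same for the moment, N m.
- robot.current_gripper_width(): opening from 0.0 (shut) to 1.0 (fully open).
- robot.current_finger_force(): force on a finger pad.
Only numpy, scipy, OpenCV 4.12 (cv2) and the standard library are available. Lean on these libraries where they do the work, as an engineer would, in place of code of your own. Each camera call takes 0.05 s, during which the arm holds its last target. There are 200 camera calls.

## Working session

There is one attempt and no reset: what is moved stays moved. The work goes in short steps, each a Python script; the robot and the scene stay as the last script left them, time stands still between calls to the robot, and variables do not carry over. Pictures are saved under pics/ and viewed, at most 13 in all, crops included, and the job is handed in when it is done.

```bash
mkdir -p pics
python3 - <<'E'
from bench import robot
import cv2,numpy as np
for n in("scene","side"):
    d=robot.get_image(n);cv2.imwrite(f"pics/{n}0.png",d["img"]);print(n,d["fovy"],d["cx"],d["cy"],d["eye"],d["orientation"])
d=robot.get_image("wrist");cv2.imwrite("pics/wrist0.png",d["img"]);print(d["fovy"],d["eye"],d["orientation"],robot.current_eef_rot(),robot.current_t())
a=cv2.imread("pics/scene0.png");b=cv2.imread("pics/side0.png")
E
```

```text
scene 55.76469334893788 283.2213511825906 202.53097761054084 [1087.09056811 -430.7065169  1013.34262899] [-2.51303512 -0.01551035  0.93358868]
side 50.15758815433541 286.0306773766533 206.6832862475875 [  74.92178109 -577.59429145  870.73774158] [-2.40761131 -0.00396058 -0.69063137]
70.85088597550313 [103.47932596 546.01580273 383.37679958] [2.83948598e+00 1.87117022e-03 1.23006403e+00] [-3.14018336e+00 -2.73857428e-04  2.80078681e+00] 0.15
```

View pics/scene0.png

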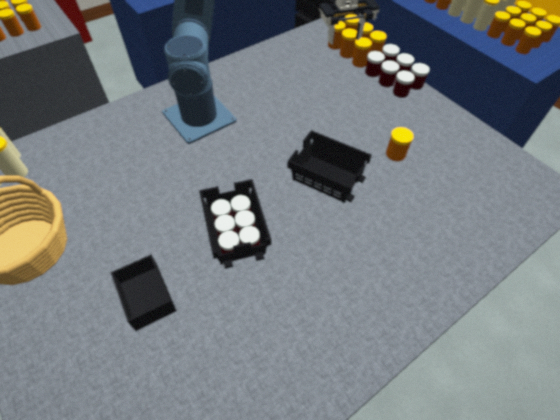

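View pics/side0.png

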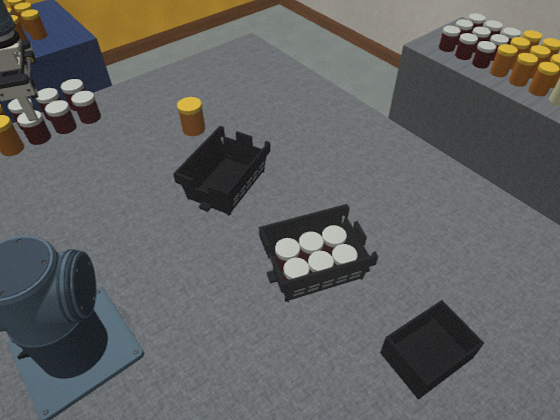

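The scene picture shows the packed crate at about (235,222), the empty one at (330,165), the honey jar at (400,143) and the small crate at (143,290). In the side picture, packed is at (318,255) and empty at (225,172). I'll enlarge both crates to pick the rim corners.

Run:
```python
import cv2,numpy as np
a=cv2.imread("pics/scene0.png");b=cv2.imread("pics/side0.png")
def c(i,x,y,n):
    o=cv2.resize(i[y:y+95,x:x+130],None,fx=6,fy=6,interpolation=cv2.INTER_CUBIC)
    o=np.clip(o.astype(float)*1.0,0,255); o=(255*(o/255)**.5).astype(np.uint8)
    for k in range(0,130,10): cv2.putText(o,str(x+k),(k*6,8),0,.3,(0,255,255),1);cv2.line(o,(k*6,10),(k*6,16),(0,255,255),1)
    for k in range(0,95,10): cv2.putText(o,str(y+k),(0,k*6+4),0,.3,(0,255,255),1)
    cv2.imwrite(f"pics/{n}.png",o)
c(a,185,172,"c1");c(a,270,120,"c2");c(b,255,205,"c3");c(b,160,122,"c4")
```

```text
(no output)
```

View pics/c1.png

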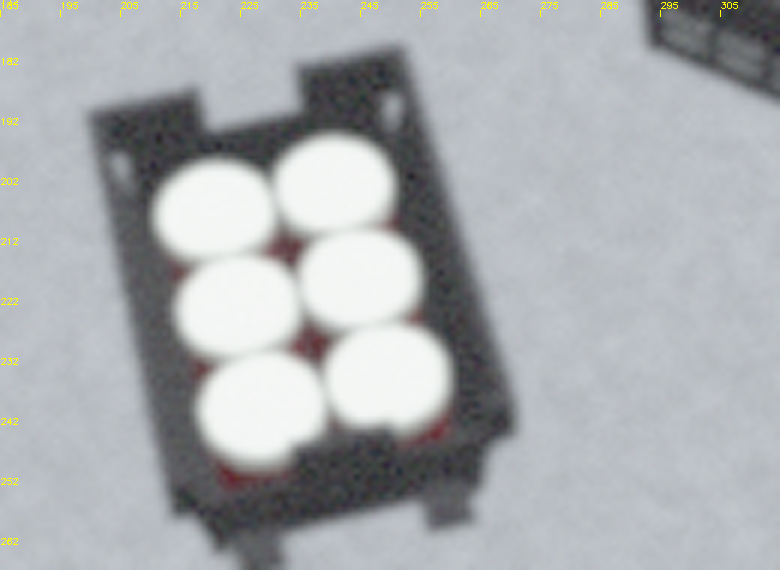

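View pics/c2.png

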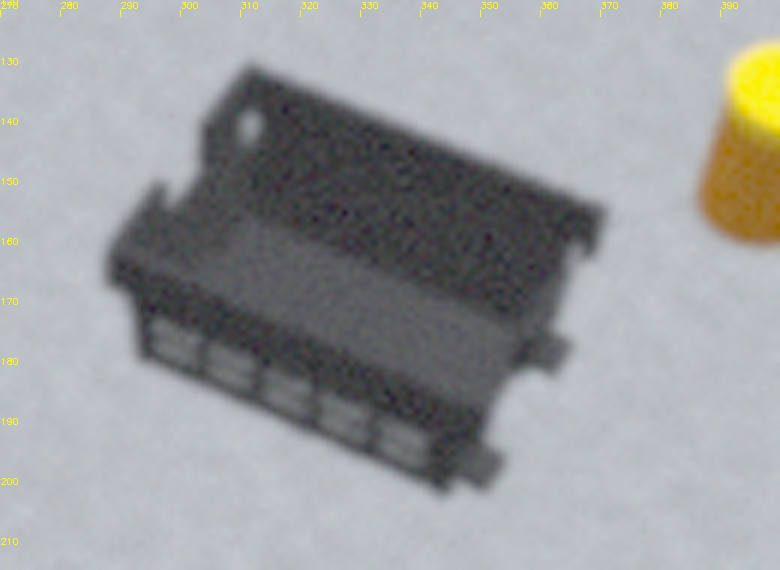

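View pics/c3.png

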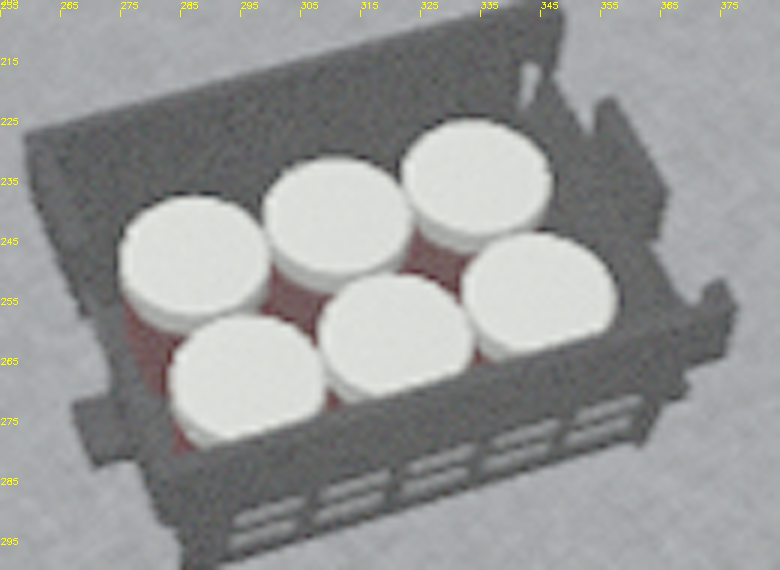

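View pics/c4.png

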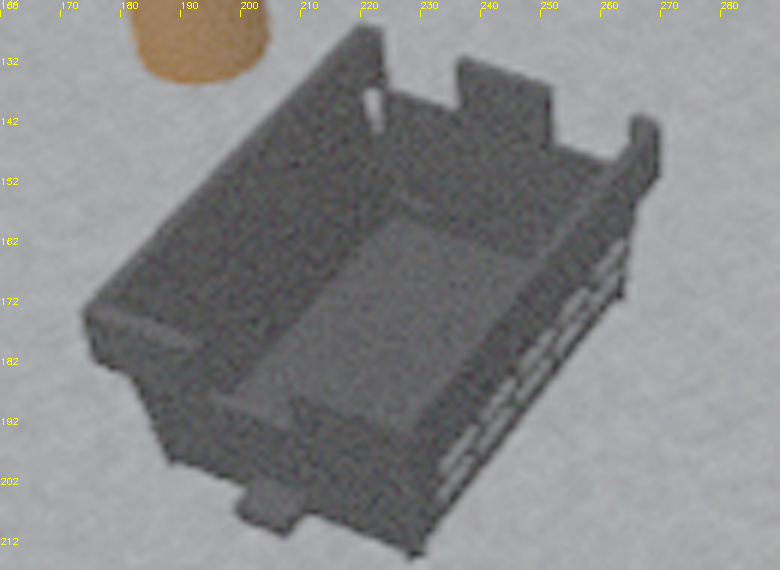

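Both crops agree. On the packed crate, the one-notch (-x) end is at the top in scene and the two-notch (+x) end is at the lower end there. On the empty crate, -x is at the left in scene and +x is at the right. Now I'll triangulate the rim corners and lids.

```bash
cat > h.py <<'E'
import numpy as np,cv2
from scipy.spatial.transform import Rotation as R
from bench import robot
def ray(d,p):
    f=d["img"].shape[0]/2/np.tan(np.radians(d["fovy"]/2))
    v=R.from_euler("xyz",d["orientation"]).apply([(p[0]-d["cx"])/f,(p[1]-d["cy"])/f,1])
    return np.array(d["eye"]),v/np.linalg.norm(v)
def onz(d,p,z):
    e,v=ray(d,p); return e+v*(z-e[2])/v[2]
def tri(d1,p1,d2,p2):
    A=np.zeros((3,3));b=np.zeros(3);rs=[ray(d1,p1),ray(d2,p2)]
    for e,v in rs: M=np.eye(3)-np.outer(v,v);A+=M;b+=M@e
    x=np.linalg.solve(A,b); return x,[np.linalg.norm(np.cross(x-e,v)) for e,v in rs]
def lids(img):
    m=(img.min(2)>165).astype(np.uint8)
    n,l,s,c=cv2.connectedComponentsWithStats(m); return s,c
E
python3 - <<'E'
from h import *
np.set_printoptions(precision=1,suppress=True)
S=robot.get_image("scene");D=robot.get_image("side")
def P(x,y): return lambda u,v:((u+.5)/6-.5+x,(v+.5)/6-.5+y)
a=P(185,172);b=P(270,120);c=P(255,205);d=P(160,122)
# packed: scene -x corners L,R ; side right end is +x
sc={"pA":a(90,112),"pB":a(403,45),"pC":a(515,408),"pD":a(172,490),"eA":b(250,65),"eB":b(605,208),"eC":b(110,252)}
sd={"pD":c(565,10),"pA":c(25,135),"pC":None}
for k,p in sc.items(): print("scene",k,onz(S,p,100))
for k,p in {"p1":c(25,135),"p2":c(563,10),"p3":c(722,280),"e1":d(82,308),"e2":d(368,25),"e3":d(650,116)}.items(): print("side",k,onz(D,p,100))
print("honey",onz(S,(402,135),95),"small",onz(S,(143,287),70))
for I,n in((S,"s"),(D,"d")):
    s,ce=lids(I["img"])
    for q,k in zip(s,ce):
        if 200<q[4]<700: print(n,k,q[4],onz(I,k,66))
E
```

```text
scene pA [ 384.4 -194.6  100. ]
scene pB [437.9 -48.8 100. ]
scene pC [ 639.9 -124.5  100. ]
scene pD [ 586.2 -268.3  100. ]
scene eA [380.5 224.5 100. ]
scene eB [571.6 308.7 100. ]
scene eC [445.1  80.1 100. ]
side p1 [434.5 -52.2 100. ]
side p2 [ 632.8 -134.2  100. ]
side p3 [ 585.  -261.7  100. ]
side e1 [375.9 220.6 100. ]
side e2 [572.9 302.3 100. ]
side e3 [633.2 169.  100. ]
honey [567.2 457.5  95. ] small [ 549.1 -455.7   70. ]
d [322.2 237.5] 660 [ 543.2 -145.1   66. ]
d [287.  247.3] 350 [ 463.7 -115.6   66. ]
d [344.  253.2] 347 [ 550.6 -208.    66. ]
d [320.2 260.1] 358 [ 497.5 -188.3   66. ]
d [295.8 267.3] 374 [ 444.1 -168.8   66. ]
```

Both views give consistent 216 x 160 rectangles: packed centre is about (511,-160) with yaw about -0.36, and empty centre is about (507,194) with yaw about 0.42. Next I'll look from close by with the wrist camera, two places over each crate.

Run:
```python
from h import *
import pickle
out={}
for n,c,y in(("p",(511,-160),-.36),("e",(507,194),.42)):
    ex=np.array([np.cos(y),np.sin(y)])
    for k,s in((0,-50),(1,30)):
        q=np.array(c)+s*ex
        (robot.move_ptp if k==0 else robot.move_linear)([*q,290],[np.pi,0,y]); robot.sleep(.2)
        d=robot.get_image("wrist");out[n+str(k)]=d
print(robot.current_t(),robot.current_qpos())
pickle.dump(out,open("w.pkl","wb"))
v=np.vstack([np.hstack([cv2.resize(out[n+k]["img"],(400,300)) for k in"01"]) for n in"pe"])
v=(255*(v/255)**.5).astype(np.uint8);cv2.imwrite("pics/w1.png",v)
for k,d in out.items(): print(k,d["eye"],d["orientation"],d["cx"],d["cy"])
```

```text
6.5 [ 1.73522919e-01  2.62588491e-01  1.35599249e+00 -6.10772577e-05
  1.52248426e+00  1.32442565e+00]
p0 [ 541.13935446 -171.31567154  455.39253729] [ 2.83788123e+00 -2.14095119e-04 -1.92957354e+00] 282.3484658507679 211.97744861768825
p1 [ 615.2000196  -199.76609497  455.86267719] [ 2.83828128e+00 -3.63924219e-04 -1.93070166e+00] 282.3484658507679 211.97744861768825
e0 [536.85792    206.51377501 455.24407059] [ 2.83763579e+00  1.39557887e-04 -1.15276216e+00] 282.3484658507679 211.97744861768825
e1 [608.58272143 239.96200045 455.86609566] [ 2.83822948e+00  8.67561502e-05 -1.15086745e+00] 282.3484658507679 211.97744861768825
```

View pics/w1.png

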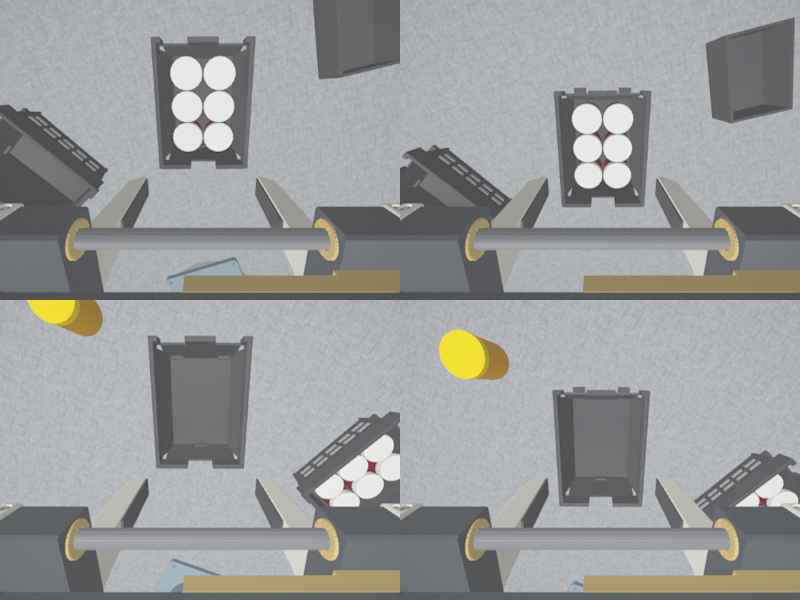

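The wrist pictures show both crates clear and isolated: packed at about (203,100) and (602,150), empty at about (200,400) and (602,447). I'll fit rectangles to the contours cast onto the rim plane and triangulate the corners across the two places.

```bash
cat > fit.py <<'E'
from h import *
def corners(d,cxy,z=100,thr=None):
    """rim corners: dark/lid blob contour, hull, cast on plane z -> minAreaRect"""
    im=d["img"];hsv=cv2.cvtColor(im,cv2.COLOR_BGR2HSV)
    g=im.max(2); m=((g<105)).astype(np.uint8)
    m[280:]=0
    n,l,s,c=cv2.connectedComponentsWithStats(m)
    f=im.shape[0]/2/np.tan(np.radians(d["fovy"]/2))
    v=R.from_euler("xyz",d["orientation"]).inv().apply(np.array([*cxy,60])-d["eye"])
    uv=v[:2]/v[2]*f+[d["cx"],d["cy"]]
    ks=[k for k in range(1,n) if s[k][4]>1500]
    k=min(ks,key=lambda k:np.hypot(*(s[k][:2]+s[k][2:4]/2-uv)))
    cs,_=cv2.findContours((l==k).astype(np.uint8),0,1)
    h=cv2.convexHull(max(cs,key=cv2.contourArea))[:,0].astype(float)
    w=np.array([onz(d,p,z)[:2] for p in h],np.float32)
    r=cv2.minAreaRect(w)
    # 4 image corners: hull points nearest the rect corners
    B=cv2.boxPoints(r); return r,[h[np.argmin(np.hypot(*(w-b).T))] for b in B],B
E
python3 - <<'E'
from fit import *
import pickle
np.set_printoptions(precision=1,suppress=True)
o=pickle.load(open("w.pkl","rb"))
for n,c in(("p",(511,-160)),("e",(507,194))):
    res=[]
    for k in"01":
        r,i,B=corners(o[n+k],c);res.append((i,B));print(n+k,np.array(r[0]),np.array(r[1]),r[2]);
        print(np.array(i).tolist(),B.tolist())
    for p,b in zip(*res[0]):
        j=np.argmin([np.hypot(*(b-b2)) for b2 in res[1][1]])
        print("tri",*tri(o[n+"0"],p,o[n+"1"],res[1][0][j]))
    L=[]
    if n=="p":
        for k in"01":
            im=o[n+k]["img"].copy();im[270:]=0
            cs=cv2.HoughCircles(im.min(2),cv2.HOUGH_GRADIENT,1,25,param1=120,param2=18,minRadius=14,maxRadius=28)
            q=[x[:2] for x in cs[0]] ; w=np.array([onz(o[n+k],x,66)[:2] for x in q]); print(k,w.tolist(),w.mean(0))
E
```

```text
p0 [ 506.2 -160.7] [159.9 215.6] 69.62969970703125
[[346.0, 235.0], [357.0, 51.0], [210.0, 52.0], [224.0, 236.0]] [[377.35906982421875, -198.08013916015625], [579.46435546875, -273.1231689453125], [635.1198120117188, -123.23248291015625], [433.0145263671875, -48.189453125]]
p1 [ 516.5 -164.4] [159.8 204.6] 69.58775329589844
[[342.0, 279.0], [351.0, 127.0], [217.0, 127.0], [226.0, 279.0]] [[392.734130859375, -203.56085205078125], [584.5244140625, -274.93365478515625], [640.2587890625, -125.16650390625], [448.468505859375, -53.793701171875]]
tri [ 341.4 -204.2   17.9] [np.float64(0.5325629462720378), np.float64(0.5325629462720335)]
tri [ 579.1 -272.2   97. ] [np.float64(0.10414542399232585), np.float64(0.10414542399237427)]
tri [ 635.1 -123.    91.9] [np.float64(1.4860822063505512), np.float64(1.4860822063505652)]
tri [404.2 -17.5   5.5] [np.float64(0.45464096956971806), np.float64(0.4546409695696795)]
0 [[444.3350861705352, -168.5183866084946], [550.0289491008541, -207.97116522700566], [495.31650632297595, -187.65725768450238], [570.0107984812296, -154.6854051046068], [517.43673547265
[... 562 characters left out ...]
76562, 164.98519897460938], [568.9251708984375, 310.9371337890625]]
e1 [512.5 198.9] [205.6 159.6] 23.801025390625
[[223.0, 279.0], [339.0, 279.0], [349.0, 127.0], [214.0, 126.0]] [[386.2737121582031, 230.41506958007812], [450.6817626953125, 84.38960266113281], [638.75146484375, 167.34225463867188], [574.3433837890625, 313.36773681640625]]
tri [336.  227.1  18.8] [np.float64(0.27164300984911444), np.float64(0.271643009849166)]
tri [413.9  49.1  16.2] [np.float64(0.2545357957153267), np.float64(0.2545357957153365)]
tri [632.8 165.2  96.3] [np.float64(0.1281200130494221), np.float64(0.12812001304932752)]
tri [569.4 310.2  97.1] [np.float64(0.27008849997155554), np.float64(0.27008849997144824)]
```

Rim sizes come out 160 x 215.6 and 159.5 x 214.3 in the full views. The triangulated corner heights are 92–97, against 100 given. The lid centroid (507,-161) agrees with the rim centre (506,-161). I'll grasp mid long side (-y).

Run:
```python
from h import *
y=.415; g=np.array([503+76*np.sin(y),194.8-76*np.cos(y)]); o=[np.pi,0,y]
for T,yy in(([*g,71],y),([506.2+76*np.sin(2.786),-160.7-76*np.cos(2.786),165],2.786)): print(T,robot.inverse_kinematics(T,[np.pi,0,yy]))
robot.move_gripper(.36)
robot.move_ptp([*g,130],o)
print(robot.move_linear([*g,71],speed=80,f_stop=12),robot.current_tcp_pos())
robot.move_gripper(0); print("w",robot.current_gripper_width()*93,robot.current_finger_force(),robot.current_t())
f0=robot.current_contact_force()
robot.move_linear([*g,110],speed=60); robot.sleep(.2)
print(f0,robot.current_contact_force(),robot.current_ft_torque(),robot.current_gripper_width()*93)
robot.move_linear([*g,250],speed=150); robot.sleep(.3)
a=robot.get_image("side")["img"];b=robot.get_image("wrist");
import pickle;pickle.dump(b,open("w2.pkl","wb"))
cv2.imwrite("pics/g1.png",np.hstack([cv2.resize(x,(400,300)) for x in(a,b["img"])]));print(robot.current_t())
```

```text
[np.float64(533.6424347093076), np.float64(125.251159642408), 71] [ 2.69979755e-02  3.98296966e-01  1.72999259e+00 -4.44089210e-16
  1.01330310e+00  1.18279430e+00]
[np.float64(532.659096282514), np.float64(-89.45453541513923), 165] [-0.37299389  0.28330653  1.63841108  0.          1.21987504 -1.58819757]
False [534.05841514 125.29935607  71.40885514]
w 8.054166168148532 30.000371038913727 9.7417
[-1.28122943 -0.29709686  2.47274064] [-0.48184715  0.29045389 -2.94054455] [-0.25504509  0.06087278 -0.01946696] 8.036412874927864
12.225
```

View pics/g1.png

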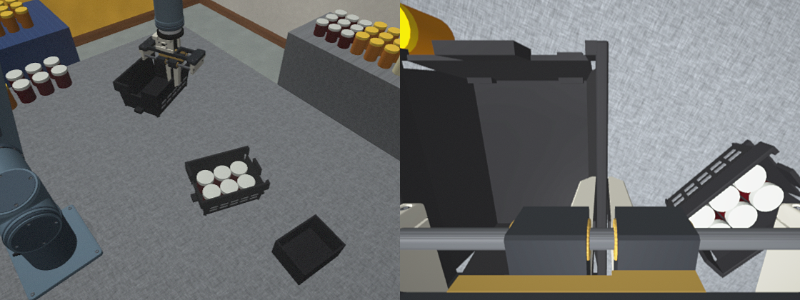

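The crate is held 8 mm thick and level (in the wrist half, the end rim row is about 42 at both corners). I'll check the end rim's distance along the tool, then carry, turn and hover.

```bash
cat > go.py <<'E'
from h import *
E
python3 - <<'E'
from h import *
import pickle
d=pickle.load(open("w2.pkl","rb"));t=np.array(robot.current_tcp_pos())
r=R.from_euler("xyz",robot.current_eef_rot())
for p in((283,57.5),(291,57.5),(53,57.5)): print("tool frame",r.inv().apply(onz(d,p,t[2]+29)-t).round(1))
c=np.array([506.2,-160.7]);y=np.pi-.3555
q=c+76*np.array([np.sin(y),-np.cos(y)])
robot.move_ptp([545,30,265],[np.pi,0,(.415+y)/2])
robot.move_ptp([*q,265],[np.pi,0,y]); 
robot.move_linear([*q,200],speed=80); robot.sleep(.3)
print(robot.current_tcp_pos(),robot.current_eef_rot(),robot.current_gripper_width()*93,robot.current_t(),robot.current_contact_force())
a=robot.get_image("side");w=robot.get_image("wrist");s=robot.get_image("scene")
pickle.dump((a,w,s),open("w3.pkl","wb"))
k=cv2.resize(a["img"][120:330,180:460],(400,300)); k2=cv2.resize(s["img"][110:290,130:370],(400,300))
v=np.vstack([np.hstack([k,k2]),np.hstack([cv2.resize(w["img"],(400,300)),np.zeros((300,400,3),np.uint8)])])
cv2.imwrite("pics/h1.png",(255*(v/255)**.6).astype(np.uint8))
E
```

```text
tool frame [106.7  -0.3 -29.1]
tool frame [106.7   3.  -29.1]
tool frame [106.7 -95.9 -29. ]
[532.83256794 -89.5297471  200.3703031 ] [-3.14156829e+00  7.27028999e-04  2.78607816e+00] 7.578331852351332 16.0 [-0.83467982 -0.33863224 -1.67043123]
```

View pics/h1.png

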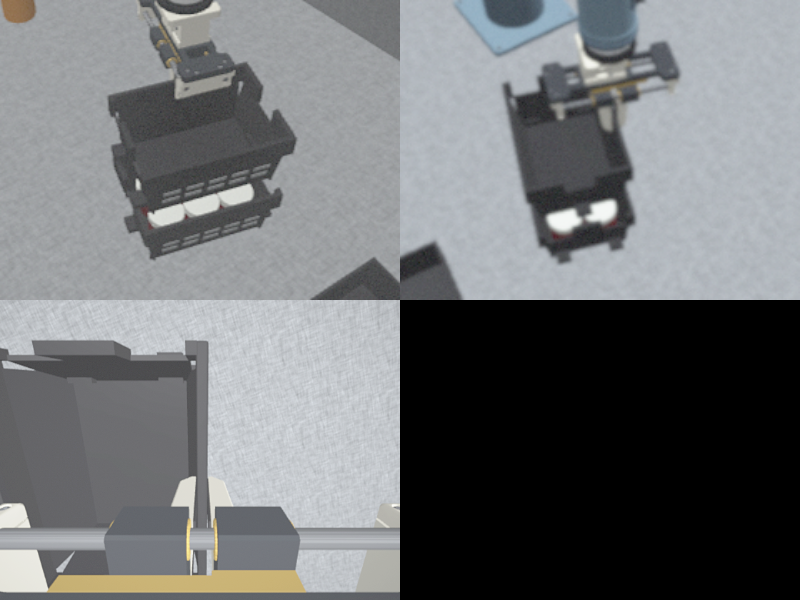

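The crate hovers over the packed one, turned half round: its one-notch end is over the packed two-notch end (side view around (200,130) and (200,220)). The gripper width shrank slightly, so I'll check for in-hand slip numerically before lowering.

Run:
```python
from fit import *
import pickle
np.set_printoptions(precision=2,suppress=True)
w2=pickle.load(open("w2.pkl","rb"));a,w,s=pickle.load(open("w3.pkl","rb"))
g2=cv2.GaussianBlur(w2["img"],(3,3),0);g3=cv2.GaussianBlur(w["img"],(3,3),0)
for n,(u,v) in dict(postR=(278,62),midL=(50,60),midR=(178,62),rimmid=(285,180),floor=(100,120)).items():
    t=g2[v-16:v+17,u-16:u+17];x=g3[max(0,v-46):v+47,max(0,u-46):u+47]
    m=cv2.matchTemplate(x,t,cv2.TM_CCOEFF_NORMED);_,q,_,l=cv2.minMaxLoc(m)
    print(n,l[0]+16+max(0,u-46)-u,l[1]+16+max(0,v-46)-v,round(q,2))
p=np.array(robot.current_tcp_pos());print(p,robot.current_gripper_width()*93,robot.current_ft_torque())
```

```text
postR 0 0 0.99
midL -16 -20 0.05
midR 0 0 0.99
rimmid 0 -19 0.99
floor 4 17 0.79
[532.7  -89.48 200.14] 7.560281755535984 [ 0.22 -0.03  0.06]
```

There is no slip: the post and panel features shifted by 0 px. I'll lower it gently.

Run:
```python
from h import *
p=np.array(robot.current_tcp_pos()); p[0]-=.2
robot.move_linear([*p[:2],174],speed=50); robot.sleep(.3)
f=robot.current_contact_force();print(f,robot.current_ft_torque())
st=robot.move_linear([*p[:2],156],speed=12,f_stop=4)
print(st,robot.current_tcp_pos(),robot.current_contact_force()-np.array(f),robot.current_ft_torque(),robot.current_gripper_width()*93,robot.current_t())
a=robot.get_image("side")["img"];s=robot.get_image("scene")["img"]
v=np.hstack([cv2.resize(a[150:300,220:420],(400,300)),cv2.resize(s[140:290,150:350],(400,300))])
cv2.imwrite("pics/d1.png",(255*(v/255)**.6).astype(np.uint8))
```

```text
[-0.87020006  0.61931478 -3.18751667] [ 0.15816365 -0.04047677 -0.00706068]
True [532.53056933 -89.37952762 163.19908269] [ 1.15679594 -0.36891719  7.20966422] [-0.08579356  0.05245215  0.0087379 ] 7.716957145788875 18.0417
```

View pics/d1.png

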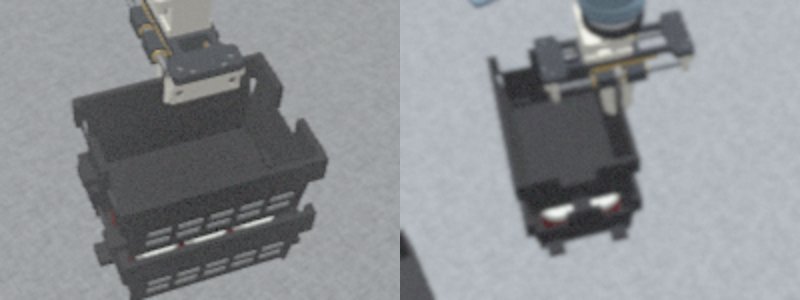

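It made contact at TCP z 163.2, against 163.4 predicted for lugs on the rim. In the picture the empty crate sits level, turned half round, just above the jar lids. I'll release and retreat.

Run:
```python
from fit import *
p=np.array(robot.current_tcp_pos())
robot.move_gripper(.3); robot.sleep(.2)
robot.move_linear([*p[:2],220],speed=60)
y=2.786;e=np.array([np.cos(y),np.sin(y)]);c=np.array([506.2,-160.7])
robot.move_linear([*(c-60*e),390],speed=150); robot.sleep(.3)
d=robot.get_image("wrist");print(robot.current_t(),robot.current_tcp_pos())
for z in(192,):
    r,i,B=corners(d,c,z);print(r,B.tolist())
a=robot.get_image("side")["img"]
v=np.hstack([cv2.resize(a[150:300,220:420],(400,300)),cv2.resize(d["img"],(400,300))])
cv2.imwrite("pics/f1.png",(255*(v/255)**.6).astype(np.uint8))
```

```text
21.8333 [ 562.40737707 -181.41609148  389.8616591 ]
((503.11962890625, -160.37533569335938), (159.0929412841797, 214.00942993164062), 69.6256103515625) [[375.11505126953125, -197.69119262695312], [575.7355346679688, -272.19921875], [631.1242065429688, -123.05947875976562], [430.50372314453125, -48.55145263671875]]
```

View pics/f1.png

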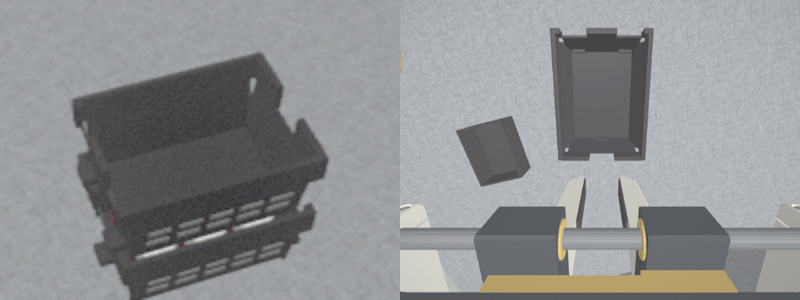

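The rim at z=192 measures 214 x 159 mm, centred within 3 mm of the packed crate with the same axes. The crate is level, released and stacked in both views, so I'm handing in.

```bash
python3 -c "
from bench import robot
print(robot.hand_in())"
```

```text
the job is handed in; nothing more can be done
None
```

The empty crate stands stacked, level and released on the packed crate's rim, turned end for end, and the job was handed in at about 22 s of the 42 s allowed.

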